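# Free the finished rail from the pin-locked trimming jig

## Robot

A 6-joint arm with a two-finger parallel gripper is mounted at the origin on the work surface. World frame = base frame: x ahead of the robot, y to its left, z up, the work surface at z = 0. Lengths are in m, angles in degrees, forces in N, time in s.
With the tool pointing down it reaches from about 0.35 to 0.875 m from the base axis. Payload 4.2 kg.
Tool frame: the origin (TCP) lies midway between the tips of the shut fingers; the grasp point (between the pads) lies 19 mm behind it (hold_point_z is the z of the grasp point in the tool frame, in m); z points along the fingers, y is the direction in which the jaws open and shut (so a half turn about z gives the same grasp; the last joint's range is limited). The gripper opens to 87 mm and grips with 3 to 60 N. Pads are 19 mm wide; open, the fingers measure 117 mm over their backs; the gripper's body (75 mm by 190 mm) begins 51 mm behind the grasp point.
Start: joints at [80.592, 22.042, 0.453, 0, -68.411, -14.817], TCP at [0.256, 0.57, 0.223] pointing down, gripper open.
Joint ranges: [-179.83, 179.83], [-69.29, 118.12], [-61.27, 80.66], [-181.25, 117.63], [-171.15, -9.14], [-177.46, 177.46]. Speed limits (degrees/s): [159.86, 159.86, 180, 180, 180, 180].

## Interface

Orientations are given as a 3x3 rotation matrix whose columns are the frame's x, y, z axes.
In Python, from station import * gives the robot as it stands. The module is installed in compiled form; this text tells all that it offers.
- The arm moves only by the tool jog_arm, never from a script. Its argument "moves" is a list of rows, each a list of 7 numbers: the closure, from -1 (fully open) to 1 (shut), then the shift along the tool's x, y, z in m, then the turn, a rotation vector about the tool's x, y, z in rad. In form: [[gripper, x, y, z, wx, wy, wz], ...]. A call has exactly 10 rows; each row is the pose to reach, as a shift and turn from the pose commanded when the call began, along the tool's axes at that moment; what a row does not reach only later rows make up. A row lasts 1/12 s, in which the tool goes at most 41.7 mm and 7.16 degrees, less where a joint would pass 70% of its speed; a pose out of reach is approached as far as the arm can. A call with a gripper value outside its range is refused whole. The fingers move at their own pace and stop on an object; the grip force is fixed at half the most. Time passes only in rows, so rows that repeat a pose let the fingers close, or fill a call up. It gives the time, the measured TCP pose, the force and the opening at its end, in the units of the state.
- sense(): the state, without advancing time (a new reading comes with each control period).
- capture(name): name is "side" or "top"; returns a dict with "frame" (384x512x3 uint8, red, green, blue), "fov_y" (degrees; the focal length in pixels is half the picture's height over the tangent of half this angle, whatever the lens; pixels are square), "cx", "cy" (the principal point, pixels), "world_from_camera" (4x4, takes a point from camera to world coordinates). Camera axes: x right, y down, z forward; pixel columns grow to the right and rows downward; lengths in m; the calibration is good to about 2 mm. A picture is of the moment at which its call begins. There is no depth.
- finish_job(): hands the job in, once; it reports no verdict.
The state is a dict: "time_s": time; "joints": joint angles; "joint_velocities": joint speeds; "effort": joint torques, N m; "tcp_pos": TCP position; "ee_rot": TCP orientation; "wrist_force": force on the tool from outside, world axes, zero at the start; "moment": the same for the moment, N m; "gripper_width": opening from 0.0 (shut) to 1.0 (fully open).
Only numpy, scipy, OpenCV 4.12 (cv2) and the standard library are available. Lean on these libraries where they do the work, as an engineer would, in place of code of your own. Each camera call takes 0.05 s, during which the arm holds its last target.

## Task

Unload the trimming jig: pull its spring pin up, turn it into the rest notch so that it stays out by itself, and slide the jaw all the way back. Then draw the finished wooden rail out from under the fence's lips, lift it out and lay it flat, lengthwise and gently in the empty bay of the tray, not dropping it. Leave the pin parked and the jaw open, and do not disturb the other two rails or the bottle, tin, hammer and brush.

Things in the scene. Friction and masses are not known exactly. Their poses are not given: they have to be found in the camera images.
- jig: Trimming jig fixed on the bench: plywood base 190 (x) x 265 (y, from -140 to +125 mm) x 18 mm thick; origin on the bench under it, z up. The jaw slides along the jig's y and opens toward +y, its steel tongue then reaching to y = +163. All on the jig is below 126 mm. The pin (x = 0, y = +85) stands on a steel bridge 76 x 60 mm with a ring of steel blocks, radius 27, top 65 mm above the bench.
- fence (a point): Middle of the fence line, on the base (18 mm above the bench); axes as the jig's. Two aluminium stops, each 28 mm wide, stand at x = 38 to 66 mm on either side of this point, 76 mm free between them and open behind. Their faces look to the jig's +y through this point. A lip on each hangs 8 mm over the rail toward +y, from 50 to 56 mm above the bench.
- pin_lift (a joint): Lift of the spring pin, m: 0 = down (locks the jaw), 0.028 = the most. Pulling up takes 6 to 9 N; the spring draws it back down when let go. Below 0.020 it cannot be turned (a cross lug sits in a deep slot): lift to 0.023 to 0.026 before turning. Resting in the notch it reads 0.016.
- pin_turn (a joint): Turn of the pin about the vertical, rad: 0 at the start (deep slot), positive anticlockwise seen from above. The rest notch, 4 mm deep, is at 1.2 (bar then parallel to the jig's x; at 0 the bar is 1.2 clockwise of it); a stop ends the turn at 1.3. Turned to about 1.2 and let go, the lug drops into the notch and the pin stays out.
- pin_grip (a point): Centre of the pin's black T-bar, on the pin's axis, 87 mm above the bench while down. The bar is 70 mm long (this point's x axis), 14 mm thick (its y axis) and 20 mm high; 12 mm of free height between the bar's underside and the steel blocks below. It rises and turns with the pin.
- jaw (a joint): Opening of the sliding jaw, m: 0 = closed on the rail and locked by the pin, 0.058 = fully back. Friction about 3 N; it stays where it is left. It cannot move while the pin is down.
- jaw_grip (a point): Grip point on the jaw's black upright handle, a plate 50 mm along the jig's x and 16 mm thick along its y, 56 to 92 mm above the bench; this point is its middle, 77 mm above the bench; axes as the jig's. The jaw is 120 mm wide; its front face is 16 mm on the -y side of this point, and a lip there hangs another 8 mm over the rail (underside 50 mm above the bench).
- part_c (a point): Centre of the finished hardwood rail: body 120 (x) x 36 (y) x 30 mm, plus an 18 mm stub tenon at each end, 156 mm in all; 0.13 kg. It lies on the jig's base (top 48 mm above the bench) along the jig's x, against the fence, under both lips with 2 mm to spare. With the jaw back, grip its middle across y between the stops and shift it 10 to 20 mm toward the jig's +y before lifting.
- tray: Open plywood tray fixed on the bench, 205 (x) x 290 (y) x 32 mm high, walls and floor 5 mm; two dividers make three bays side by side along its y, each 195 x 90 mm inside, centres 95 mm apart. Origin under its centre.
- liner: Cork sheet 186 x 86 x 3 mm that lines the empty bay; origin at the middle of its underside, 5 mm above the bench; its x runs along the bay's length. Its top is 8 mm above the bench. The rail belongs on it, lengthwise.
- rest1_c (a point): Centre of a second rail like the first, already in the tray.
- rest2_c (a point): Centre of a third rail like the first, already in the tray.
- glue_c (a point): Bystander: upright white glue bottle with a red cap, 58 mm across, 170 mm high; its centre.
- wax_c (a point): Bystander: steel wax tin, 68 mm across, 75 mm high, between jig and tray; its centre.
- mallet_grip (a point): Bystander: hammer with a wooden handle, 240 mm long, lying to the right (-y) of the work; middle of the handle.
- brush_grip (a point): Bystander: bench brush, 200 mm long, lying to the left (+y) of the work; middle of the handle.
Not all that is in view belongs to the job. What is shaped like the part that bears part_c but purple is not meant.

How it is judged:
By the outcome, as a careful person would: the job done as asked, in the order asked, and still so for the second after the job is handed in, with the robot touching nothing.
It also fails if it takes over 64 s, if anything falls off the work surface, if the arm or the gripper's body presses on something with over 40 N, if the wrist force passes 120 N, or if a joint passes its speed limit or range.

## Working session

There is one attempt and no reset: what is moved stays moved. The work goes in short steps, Python scripts to look and compute and a tool call to move; the robot and the scene stay as the last step left them, time stands still between calls to the robot, and variables do not carry over. Pictures are saved under pics/ and viewed, and the job is handed in when it is done.

Besides the shell and the picture viewer there is one more tool, called after ">>>" by a JSON object that holds its "name" and its "arguments". jog_arm: Moves the arm, as the interface text tells. Its arguments: {"type":"object","properties":{"moves":{"type":"array"}},"required":["moves"]}

```bash
mkdir -p pics; python3 - <<'E'
from station import *
import cv2
s=sense(); print({k:s[k] for k in s})
for n in ("side","top"):
    c=capture(n); print(n,c["fov_y"],c["cx"],c["cy"],c["world_from_camera"])
    cv2.imwrite(f"pics/{n}0.png",cv2.cvtColor(c["frame"],cv2.COLOR_RGB2BGR))
    import numpy as np; np.savez(f"{n}0.npz",**c)
E
```

```text
{'time_s': 0.0, 'joints': array([ 8.05943779e+01,  2.20899542e+01,  3.79680344e-01, -3.02158100e-02,
       -6.84101013e+01, -1.48169935e+01]), 'joint_velocities': array([-0.01685689, -0.01418892,  0.03575235,  0.00430414,  0.1350409 ,
       -0.10038607]), 'effort': array([ 1.48646581e-03, -3.90660453e+01,  1.87407857e+01,  4.21964541e+00,
        1.10766580e-02, -1.78161595e-04]), 'tcp_pos': array([0.25615231, 0.56943676, 0.22146424]), 'ee_rot': array([[ 9.11878424e-01, -4.10459565e-01, -8.27107488e-04],
       [-4.10460394e-01, -9.11876250e-01, -1.99251212e-03],
       [ 6.36259857e-05,  2.15642368e-03, -9.99997673e-01]]), 'wrist_force': array([-0.30245627, -0.39168261, -0.26742224]), 'moment': array([0.04787674, 0.06184837, 0.08153189]), 'gripper_width': 1.002056303842045}
side 45.92409044398548 255.75160069370136 192.1454042576373 [[ 0.9993708  -0.01628084  0.03151098  0.48101322]
 [-0.03408815 -0.68631301  0.72650702 -0.99756255]
 [ 0.00979825 -0.72712405 -0.68643617  1.00493732]
 [ 0.          0.          0.          1.        ]]
top 49.12397114485465 249.5526842614517 187.39598962740996 [[-0.00846824 -0.99232324  0.12338103  0.31964813]
 [-0.99996211  0.00815455 -0.00304726 -0.01570178]
 [ 0.00201775 -0.12340216 -0.99235469  1.660357  ]
 [ 0.          0.          0.          1.        ]]
```

View pics/top0.png

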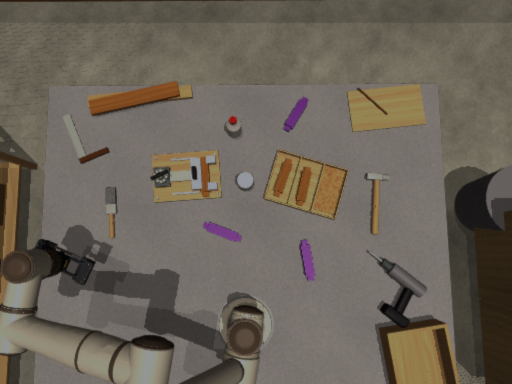

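View pics/side0.png

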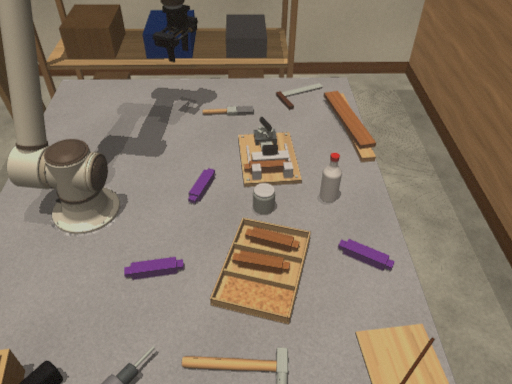

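Top view: jig at about (187,177) with the pin at (161,177) and the rail at (205,175). The tray is at (306,185) with its empty bay at (328,192). The tin is at (245,180) and the bottle at (233,125). I'll zoom in on both.

```bash
python3 - <<'E'
import cv2
t=cv2.imread("pics/top0.png"); s=cv2.imread("pics/side0.png")
cv2.imwrite("pics/t_jig.png",cv2.resize(t[140:210,140:240],None,fx=8,fy=8,interpolation=cv2.INTER_CUBIC))
cv2.imwrite("pics/t_tray.png",cv2.resize(t[145:225,255:355],None,fx=7,fy=7,interpolation=cv2.INTER_CUBIC))
cv2.imwrite("pics/s_jig.png",cv2.resize(s[110:190,225:315],None,fx=7,fy=7,interpolation=cv2.INTER_CUBIC))
E
```

```text
(no output)
```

View pics/t_jig.png

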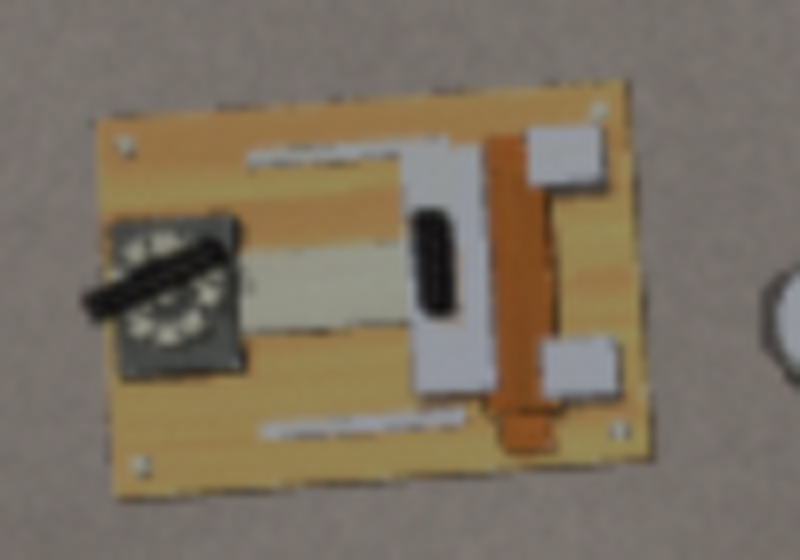

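View pics/t_tray.png

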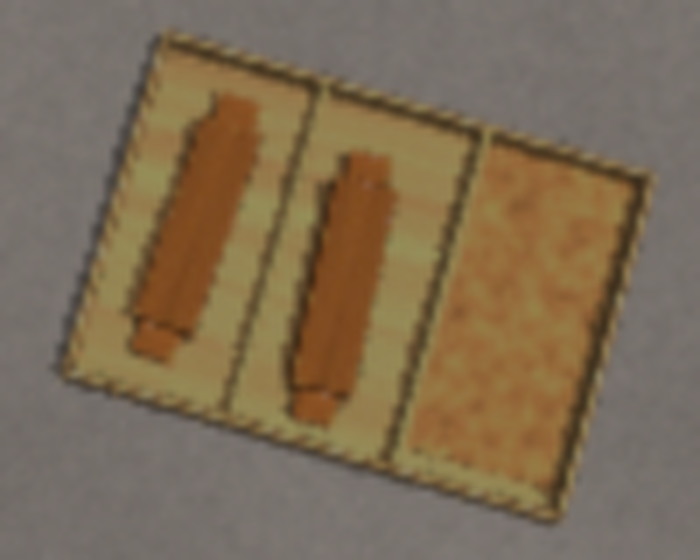

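View pics/s_jig.png

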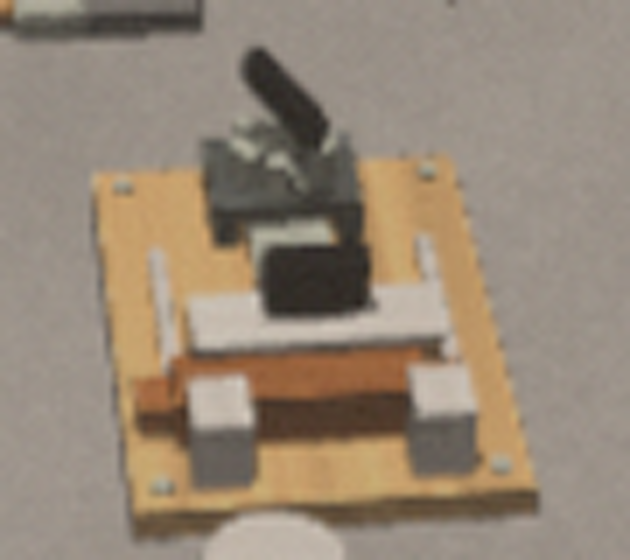

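```bash
cat > h.py <<'E'
import numpy as np, cv2
def load(n): 
    d=np.load(n+".npz"); return {k:d[k] for k in d.files}
def K(c):
    f=c["frame"].shape[0]/2/np.tan(np.radians(float(c["fov_y"]))/2); return f,float(c["cx"]),float(c["cy"])
def ray(c,uv,z):
    f,cx,cy=K(c); uv=np.atleast_2d(uv).astype(float); T=c["world_from_camera"]
    d=np.c_[(uv[:,0]-cx)/f,(uv[:,1]-cy)/f,np.ones(len(uv))]@T[:3,:3].T
    return T[:3,3]+d*((z-T[2,3])/d[:,2])[:,None]
def proj(c,P):
    f,cx,cy=K(c);T=c["world_from_camera"];q=(np.atleast_2d(P)-T[:3,3])@T[:3,:3]
    return np.c_[q[:,0]/q[:,2]*f+cx,q[:,1]/q[:,2]*f+cy]
def tri(c1,u1,c2,u2):
    A=[];b=[]
    for c,u in((c1,u1),(c2,u2)):
        T=c["world_from_camera"];f,cx,cy=K(c)
        d=T[:3,:3]@np.array([(u[0]-cx)/f,(u[1]-cy)/f,1]);d/=np.linalg.norm(d)
        M=np.eye(3)-np.outer(d,d);A.append(M);b.append(M@T[:3,3])
    A=np.vstack(A);b=np.hstack(b);x=np.linalg.lstsq(A,b,rcond=None)[0];return x,np.linalg.norm(A@x-b)
E
python3 - <<'E'
from h import *
for n,roi_j,roi_t in(("top",(140,210,140,240),(145,225,255,355)),("side",(110,190,225,315),(215,325,205,320))):
    c=load(n+"0")
    hsv=cv2.cvtColor(c["frame"],cv2.COLOR_RGB2HSV)
    for nm,(a,b,l,r),z in(("jig",roi_j,.018),("tray",roi_t,.032)):
        # tenfold upsampled saturation, threshold halfway
        S=cv2.resize(hsv[a:b,l:r,1],None,fx=8,fy=8,interpolation=cv2.INTER_LINEAR)
        m=(S>75).astype(np.uint8)
        cs,_=cv2.findContours(m,cv2.RETR_EXTERNAL,cv2.CHAIN_APPROX_NONE)
        k=max(cs,key=cv2.contourArea)[:,0,:]
        px=(k+.5)/8-.5+[l,a]
        P=ray(c,px,z)[:,:2]
        (cx,cy),(w,h),an=cv2.minAreaRect((P*1000).astype(np.float32))
        hull=cv2.convexHull(px.astype(np.float32))
        q=cv2.approxPolyDP(hull,3,True)[:,0]
        print(n,nm,"rect",np.round([cx,cy,w,h,an],1)); print(np.round(q,1).tolist(),np.round(ray(c,q,z)[:,:2]*1000).tolist())
E
```

```text
top jig rect [572.7 229.7 192.  266.    3.8]
[[217.6999969482422, 150.1999969482422], [220.1999969482422, 197.10000610351562], [153.89999389648438, 201.3000030517578], [151.89999389648438, 154.6999969482422]] [[674.0, 105.0], [487.0, 95.0], [472.0, 355.0], [658.0, 366.0]]
top tray rect [ 534.5 -241.1  291.7  208.2   72.9]
[[277.8999938964844, 149.1999969482422], [347.6000061035156, 169.1999969482422], [334.6000061035156, 218.6999969482422], [263.6000061035156, 198.1999969482422]] [[673.0, -134.0], [591.0, -406.0], [397.0, -349.0], [479.0, -75.0]]
side jig rect [574.6 222.9 191.5 283.    4. ]
[[288.1000061035156, 131.6999969482422], [300.70001220703125, 182.10000610351562], [244.3000030517578, 185.6999969482422], [238.1999969482422, 135.10000610351562]] [[657.0, 370.0], [674.0, 91.0], [491.0, 78.0], [472.0, 353.0]]
side tray rect [ 534.9 -251.3  308.5  207.5   72.9]
[[242.3000030517578, 217.6999969482422], [310.1000061035156, 231.8000030517578], [287.8999938964844, 323.6000061035156], [210.39999389648438, 304.1000061035156], [210.8000030517578, 293.8999938964844]] [[482.0, -77.0], [676.0, -137.0], [587.0, -428.0], [400.0, -369.0], [400.0, -339.0]]
```

```bash
python3 - <<'E'
from h import *
t=load("top0");s=load("side0")
th=np.radians(3.7);R=np.array([[np.cos(th),-np.sin(th)],[np.sin(th),np.cos(th)]])
O=np.array([573.0,237.7])
J=lambda P:(P[:2]*1000-O)@R
def blobs(c,a,b,l,r):
    v=cv2.cvtColor(c["frame"],cv2.COLOR_RGB2HSV)[a:b,l:r,2]
    V=cv2.resize(v,None,fx=8,fy=8,interpolation=cv2.INTER_LINEAR)
    m=(V<50).astype(np.uint8)
    n,_,st,ce=cv2.connectedComponentsWithStats(m)
    for i in range(1,n):
        if st[i][4]>500: print(np.round((np.array(ce[i])+.5)/8-.5+[l,a],2),np.round(st[i]/8,1))
for n,c,roi in(("top",t,(140,210,140,240)),("side",s,(110,170,240,285))):
    print(n);blobs(c,*roi)
crop=lambda p,f,o:(np.array(p)+.5)/f-.5+np.array(o)
T=lambda p:crop(p,8,(140,140)); S=lambda p:crop(p,7,(225,110))
def show(nm,X): print(nm,np.round(X*1000,1),"jig",np.round(J(X),1))
show("bar top@.097",ray(t,T((157,278)),.097)[0])
show("jaw handle@.092",ray(t,T((434,262)),.092)[0])
x,r=tri(t,T((157,278)),s,S((285,97)));show("bar tri",x);print(r)
x,r=tri(t,T((434,235)),s,S((316,262)));
for nm,p,z in(("tenon bot end L",(503,450),.045),("bot R",(553,450),.045),("body bot L",(487,410),.048),("body bot R",(560,405),.048),("top L",(487,135),.048),("top R",(525,135),.048)):
    show(nm,ray(t,T(p),z)[0])
for nm,p in(("stop1 TL",(527,128)),("stop1 BR",(604,186)),("stop2 TL",(541,338)),("stop2 BR",(618,395))): show(nm,ray(t,T(p),.056)[0])
for nm,p in(("rail side-left corner",(178,375)),("tenon left end top",(138,380))): show(nm,ray(s,S(p),.048)[0])
E
```

```text
top
[193.89 172.32] [ 52.1  26.6   4.4  12.5 352.1]
[159.61 174.23] [ 11.   29.6  17.9  10.1 544.9]
side
[268.42 149.9 ] [ 24.1  38.4   9.8   4.6 122.8]
bar top@.097 [566.4 319.1  97. ] jig [-1.3 81.7]
jaw handle@.092 [573.8 189.6  92. ] jig [ -2.3 -48.1]
bar tri [568.  320.7  89.9] jig [ 0.3 83.1]
0.0006007362582836593
tenon bot end L [489.2 161.7  45. ] jig [-88.5 -70.5]
bot R [489.  137.5  45. ] jig [-90.3 -94.5]
body bot L [508.4 169.2  48. ] jig [-68.9 -64.2]
body bot R [510.5 133.9  48. ] jig [-69.  -99.5]
top L [643.4 170.   48. ] jig [ 65.9 -72.1]
top R [643.3 151.4  48. ] jig [ 64.6 -90.6]
stop1 TL [645.1 149.7  56. ] jig [ 66.3 -92.5]
stop1 BR [616.2 112.2  56. ] jig [  35. -128.]
stop2 TL [542.1 142.5  56. ] jig [-36.9 -93.1]
stop2 BR [514.2 105.3  56. ] jig [ -67.2 -128.3]
rail side-left corner [510.7 155.   48. ] jig [-67.5 -78.5]
tenon left end top [491.8 151.7  48. ] jig [-86.6 -80.5]
```

```bash
cat > go.py <<'E'
# usage: go.py x y z yaw(deg): shift in tool axes to TCP target, tool down
import sys,numpy as np
from station import *
s=sense();p=s["tcp_pos"];R=s["ee_rot"]
print("t",round(s["time_s"],2),"tcp",np.round(p*1000,1),"yaw",round(np.degrees(np.arctan2(R[1,0],R[0,0])),2),"tilt",np.round(R[:2,2],4),"F",np.round(s["wrist_force"],1),"w",round(s["gripper_width"],3),"j",np.round(s["joints"],0))
a=np.arctan2(R[1,0],R[0,0]);I=np.array([[np.cos(a),np.sin(a),0],[np.sin(a),-np.cos(a),0],[0,0,-1]])
if len(sys.argv)>3:
    g=np.array(list(map(float,sys.argv[1:4])))
    print("shift",np.round(I.T@(g-p),4),"wz",round(-((np.radians(float(sys.argv[4]))-a+np.pi)%(2*np.pi)-np.pi),4))
E
python3 go.py .5676 .322 .16 -65
python3 - <<'E'
from h import *
t=load("top0");s=load("side0")
crop=lambda p:(np.array(p)+.5)/7-.5+np.array((255,145))
for nm,p,z in(("liner TL",(492,135),.008),("liner BL",(405,450),.008),("bayinner TL@floor",(640,178),.032),("divider top",(487,130),.032),("divider bot",(392,458),.032),("outer TR",(650,175),.032),("outer BR",(562,518),.032)):
    print(nm,np.round(ray(t,crop(p),z)[0]*1000,0))
print("glue cap",tri(t,(233,121),s,(334.5,156)))
print("tin",ray(t,(245,181),.075))
E
```

```text
t 0.1 tcp [256.2 569.5 221.6] yaw -24.23 tilt [-0.0007 -0.0019] F [-0.1 -0.4  0.2] w 0.997 j [ 81.  22.   0.  -0. -68. -15.]
shift [0.3855 0.0979 0.0616] wz 0.7116
liner TL [ 617. -322.    8.]
liner BL [ 438. -268.    8.]
bayinner TL@floor [ 588. -400.   32.]
divider top [ 616. -315.   32.]
divider bot [ 432. -257.   32.]
outer TR [ 590. -406.   32.]
outer BR [ 398. -350.   32.]
glue cap (array([0.75365152, 0.03804407, 0.16699247]), np.float64(0.004601591923802944))
tin [[ 0.54145588 -0.00343295  0.075     ]]
```

>>> {"name": "jog_arm", "arguments": {"moves": [[-1,0.03,0.008,0.004,0,0,0.07],[-1,0.065,0.017,0.008,0,0,0.14],[-1,0.1,0.025,0.012,0,0,0.21],[-1,0.135,0.034,0.016,0,0,0.28],[-1,0.17,0.043,0.02,0,0,0.35],[-1,0.205,0.052,0.025,0,0,0.42],[-1,0.24,0.061,0.03,0,0,0.49],[-1,0.275,0.07,0.035,0,0,0.56],[-1,0.31,0.079,0.04,0,0,0.63],[-1,0.345,0.088,0.045,0,0,0.7]]}}

```text
time_s: 0.93
tcp_pos: [0.5358, 0.3467, 0.1768]
ee_rot: [[0.43, -0.903, -0.001], [-0.903, -0.43, -0.001], [0.0, 0.001, -1.0]]
wrist_force: [-0.1, 0.4, 0.6]
gripper_width: 0.999
```

```bash
python3 go.py .5676 .322 .12 -65
```

```text
t 0.93 tcp [535.8 346.7 176.8] yaw -64.53 tilt [-0.0008 -0.0005] F [-0.1  0.4  0.6] w 0.999 j [ 47.  25.  -1.  -0. -64. -22.]
shift [ 0.0359 -0.0181  0.0568] wz 0.0082
```

>>> {"name": "jog_arm", "arguments": {"moves": [[-1,0.006,-0.003,0.006,0,0,0.008],[-1,0.014,-0.007,0.014,0,0,0.008],[-1,0.022,-0.011,0.025,0,0,0.008],[-1,0.03,-0.015,0.038,0,0,0.008],[-1,0.035,-0.018,0.05,0,0,0.008],[-1,0.036,-0.018,0.055,0,0,0.008],[-1,0.036,-0.018,0.055,0,0,0.008],[-1,0.036,-0.018,0.055,0,0,0.008],[-1,0.036,-0.018,0.055,0,0,0.008],[-1,0.036,-0.018,0.055,0,0,0.008]]}}

```text
time_s: 1.77
tcp_pos: [0.5668, 0.3243, 0.1235]
ee_rot: [[0.427, -0.904, 0.001], [-0.904, -0.427, 0.001], [-0.0, -0.002, -1.0]]
wrist_force: [0.6, 0.1, -0.2]
gripper_width: 0.996
```

```bash
python3 go.py .5676 .322 .071 -65
python3 - <<'E'
from station import *
import cv2,numpy as np
o=[]
for n,(a,b,l,r) in(("side",(80,190,215,315)),("top",(130,210,130,230))):
    c=capture(n);np.savez(n+"1.npz",**c); o.append(cv2.resize(cv2.cvtColor(c["frame"],cv2.COLOR_RGB2BGR)[a:b,l:r],(400,int((b-a)*4)),interpolation=cv2.INTER_CUBIC))
h=max(i.shape[0] for i in o)
cv2.imwrite("pics/p1.png",np.hstack([cv2.copyMakeBorder(i,0,h-i.shape[0],0,0,0) for i in o]))
E
```

```text
t 1.77 tcp [566.8 324.3 123.5] yaw -64.73 tilt [0.0014 0.0012] F [ 0.6  0.1 -0.2] w 0.996 j [ 44.  29.  -3.   0. -58. -19.]
shift [0.0024 0.0003 0.0525] wz 0.0047
```

View pics/p1.png

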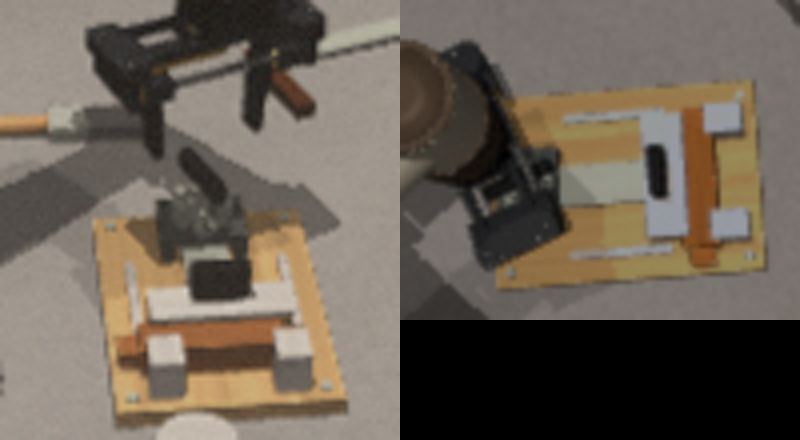

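Side view: the fingers straddle the bar, with tips at (155,140) and (255,115) and the bar at (203,175). I'll descend and close.

>>> {"name": "jog_arm", "arguments": {"moves": [[-1,0.001,0,0.006,0,0,0],[-1,0.002,0,0.014,0,0,0],[-1,0.002,0,0.022,0,0,0],[-1,0.002,0,0.03,0,0,0],[-1,0.002,0,0.038,0,0,0],[-1,0.002,0,0.044,0,0,0],[-1,0.002,0,0.048,0,0,0],[-1,0.002,0,0.05,0,0,0],[-1,0.002,0,0.05,0,0,0],[-1,0.002,0,0.05,0,0,0]]}}

```text
time_s: 2.7
tcp_pos: [0.5678, 0.3218, 0.0727]
ee_rot: [[0.426, -0.905, 0.0], [-0.905, -0.426, 0.0], [0.0, -0.0, -1.0]]
wrist_force: [-0.1, 0.2, -0.7]
gripper_width: 0.999
```

```bash
python3 go.py .5676 .322 .071 -65
```

```text
t 2.7 tcp [567.8 321.8  72.7] yaw -64.78 tilt [0.0004 0.0002] F [-0.1  0.2 -0.7] w 0.999 j [ 44.  32.  -6.   0. -52. -19.]
shift [-0.0003  0.0001  0.0017] wz 0.0038
```

>>> {"name": "jog_arm", "arguments": {"moves": [[0.3,0,0,0.001,0,0,0],[0.5,0,0,0.001,0,0,0],[0.6,0,0,0.001,0,0,0],[0.7,0,0,0.001,0,0,0],[1,0,0,0.001,0,0,0],[1,0,0,0.001,0,0,0],[1,0,0,0.001,0,0,0],[1,0,0,0.001,0,0,0],[1,0,0,0.001,0,0,0],[1,0,0,0.001,0,0,0]]}}

```text
time_s: 3.53
tcp_pos: [0.5676, 0.3217, 0.0715]
ee_rot: [[0.426, -0.905, -0.0], [-0.905, -0.426, -0.0], [0.0, 0.0, -1.0]]
wrist_force: [0.1, -0.0, -0.8]
gripper_width: 0.328
```

```bash
python3 go.py .5676 .322 .071 -65; python3 -c "
from station import *;print(sense()['moment'])"
```

```text
t 3.53 tcp [567.6 321.7  71.5] yaw -64.79 tilt [-0. -0.] F [ 0.1 -0.  -0.8] w 0.328 j [ 44.  32.  -6.   0. -52. -19.]
shift [-0.0003 -0.0001  0.0005] wz 0.0037
[ 0.00353417 -0.05478261 -0.02532291]
```

Still closing; the bar should stop the fingers at about 0.16.

>>> {"name": "jog_arm", "arguments": {"moves": [[1,0,0,0,0,0,0],[1,0,0,0,0,0,0],[1,0,0,0,0,0,0],[1,0,0,0,0,0,0],[1,0,0,0,0,0,0],[1,0,0,0,0,0,0],[1,0,0,0,0,0,0],[1,0,0,0,0,0,0],[1,0,0,0,0,0,0],[1,0,0,0,0,0,0]]}}

```text
time_s: 4.37
tcp_pos: [0.5671, 0.3214, 0.0715]
ee_rot: [[0.426, -0.905, -0.001], [-0.905, -0.426, -0.001], [0.0, 0.001, -1.0]]
wrist_force: [-5.1, -1.2, 3.9]
gripper_width: 0.208
```

```bash
python3 go.py .5676 .322 .071 -65; python3 -c "
from station import *;print(sense()['moment'])"
```

```text
t 4.37 tcp [567.1 321.4  71.5] yaw -64.79 tilt [-0.0011 -0.0008] F [-5.1 -1.2  3.9] w 0.208 j [ 44.  32.  -6.  -0. -52. -19.]
shift [-0.0004 -0.0007  0.0005] wz 0.0036
[-0.39945041  1.43141816  0.0370063 ]
```

>>> {"name": "jog_arm", "arguments": {"moves": [[1,0,0.0005,0,0,0,0],[1,0,0.001,0,0,0,0],[1,0,0.001,0,0,0,0],[1,0,0.0015,0,0,0,0],[1,0,0.0015,0,0,0,0],[1,0,0.0015,0,0,0,0],[1,0,0.0015,0,0,0,0],[1,0,0.0015,0,0,0,0],[1,0,0.0015,0,0,0,0],[1,0,0.0015,0,0,0,0]]}}

```text
time_s: 5.2
tcp_pos: [0.5667, 0.3213, 0.0715]
ee_rot: [[0.426, -0.905, 0.001], [-0.905, -0.426, 0.001], [-0.0, -0.001, -1.0]]
wrist_force: [0.5, 0.4, -0.6]
gripper_width: 0.212
```

```bash
python3 go.py .5676 .322 .071 -65; python3 -c "
from station import *;print(sense()['moment'])"
```

```text
t 5.2 tcp [566.7 321.3  71.5] yaw -64.79 tilt [0.001  0.0007] F [ 0.5  0.4 -0.6] w 0.212 j [ 44.  32.  -6.   0. -52. -19.]
shift [-0.0002 -0.0011  0.0005] wz 0.0037
[-0.0347929  -0.27460916 -0.00376078]
```

Grip is balanced with no net force or torque, though it reads 18 mm against the stated 14 mm. I'll lift 24.5 mm.

>>> {"name": "jog_arm", "arguments": {"moves": [[1,0,0,-0.003,0,0,0],[1,0,0,-0.006,0,0,0],[1,0,0,-0.009,0,0,0],[1,0,0,-0.012,0,0,0],[1,0,0,-0.015,0,0,0],[1,0,0,-0.018,0,0,0],[1,0,0,-0.021,0,0,0],[1,0,0,-0.0235,0,0,0],[1,0,0,-0.025,0,0,0],[1,0,0,-0.025,0,0,0]]}}

```text
time_s: 6.03
tcp_pos: [0.5664, 0.3212, 0.0969]
ee_rot: [[0.426, -0.905, 0.001], [-0.905, -0.426, 0.001], [-0.0, -0.001, -1.0]]
wrist_force: [4.7, 1.3, -9.2]
gripper_width: 0.216
```

```bash
python3 go.py .5667 .3213 .0955 -65; python3 - <<'E'
from station import *
import cv2,numpy as np
print(sense()['moment'])
o=[]
for n,(a,b,l,r) in(("side",(80,190,215,315)),("top",(130,210,130,230))):
    c=capture(n);np.savez(n+"1.npz",**c); o.append(cv2.resize(cv2.cvtColor(c["frame"],cv2.COLOR_RGB2BGR)[a:b,l:r],(400,int((b-a)*4)),interpolation=cv2.INTER_CUBIC))
h=max(i.shape[0] for i in o)
cv2.imwrite("pics/p2.png",np.hstack([cv2.copyMakeBorder(i,0,h-i.shape[0],0,0,0) for i in o]))
E
```

```text
t 6.03 tcp [566.4 321.2  96.9] yaw -64.79 tilt [0.0006 0.0006] F [ 4.7  1.3 -9.2] w 0.216 j [ 44.  31.  -5.   0. -55. -19.]
shift [ 0.     -0.0003  0.0014] wz 0.0037
[ 0.48754668 -1.61693649  0.02232187]
```

View pics/p2.png

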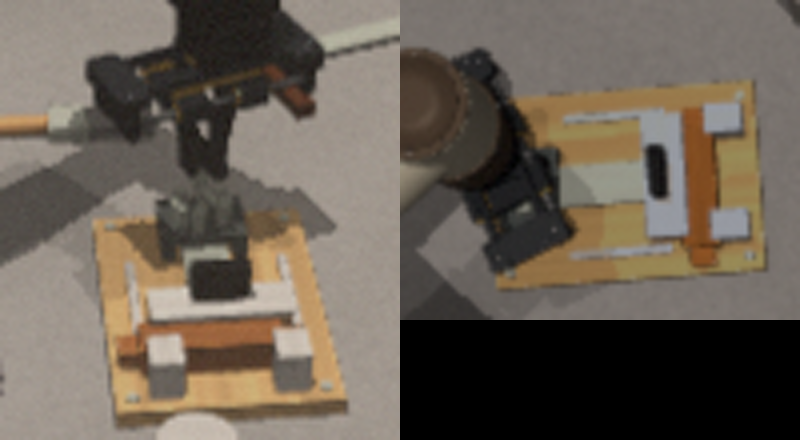

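Bar held and lifted about 25 mm, with 9 N on the wrist matching the spring. I'll ease the side load and turn anticlockwise.

>>> {"name": "jog_arm", "arguments": {"moves": [[1,0,-0.0008,0.0005,0,0,-0.03],[1,0,-0.0008,0.0005,0,0,-0.09],[1,0,-0.0008,0.0005,0,0,-0.17],[1,0,-0.0008,0.0005,0,0,-0.25],[1,0,-0.0008,0.0005,0,0,-0.33],[1,0,-0.0008,0.0005,0,0,-0.41],[1,0,-0.0008,0.0005,0,0,-0.49],[1,0,-0.0008,0.0005,0,0,-0.55],[1,0,-0.0008,0.0005,0,0,-0.6],[1,0,-0.0008,0.0005,0,0,-0.6]]}}

```text
time_s: 6.97
tcp_pos: [0.5665, 0.3212, 0.0956]
ee_rot: [[0.863, -0.506, -0.001], [-0.506, -0.863, -0.001], [-0.001, 0.001, -1.0]]
wrist_force: [3.9, 1.4, -8.9]
gripper_width: 0.206
```

```bash
python3 go.py .5669 .3215 .0965 3.9; python3 -c "
from station import *;print(sense()['moment'])"
```

```text
t 6.97 tcp [566.5 321.2  95.6] yaw -30.37 tilt [-0.0011 -0.0006] F [ 3.9  1.4 -8.9] w 0.206 j [ 44.  31.  -5.  -0. -55.  16.]
shift [ 0.0002 -0.0005 -0.0009] wz -0.5981
[ 0.37494371 -1.12717065  0.03252683]
```

>>> {"name": "jog_arm", "arguments": {"moves": [[1,0.0004,-0.0003,-0.0003,0,0,-0.03],[1,0.0004,-0.0003,-0.0003,0,0,-0.09],[1,0.0004,-0.0003,-0.0003,0,0,-0.17],[1,0.0004,-0.0003,-0.0003,0,0,-0.25],[1,0.0004,-0.0003,-0.0003,0,0,-0.33],[1,0.0004,-0.0003,-0.0003,0,0,-0.41],[1,0.0004,-0.0003,-0.0003,0,0,-0.49],[1,0.0004,-0.0003,-0.0003,0,0,-0.55],[1,0.0004,-0.0003,-0.0003,0,0,-0.6],[1,0.0004,-0.0003,-0.0003,0,0,-0.6]]}}

```text
time_s: 7.8
tcp_pos: [0.5666, 0.3211, 0.0958]
ee_rot: [[0.998, 0.069, -0.002], [0.069, -0.998, -0.001], [-0.002, 0.001, -1.0]]
wrist_force: [1.6, 1.1, -8.8]
gripper_width: 0.208
```

```bash
python3 go.py .5669 .3215 .0875 3.9; python3 -c "
from station import *;print(sense()['moment'])"
```

```text
t 7.8 tcp [566.6 321.1  95.8] yaw 3.93 tilt [-0.0019 -0.001 ] F [ 1.6  1.1 -8.8] w 0.208 j [ 44.  31.  -5.  -0. -55.  50.]
shift [ 0.0003 -0.0003  0.0083] wz 0.0006
[ 0.35646779 -0.72671739  0.01468994]
```

>>> {"name": "jog_arm", "arguments": {"moves": [[1,0,0,0.001,0,0,0],[1,0,0,0.002,0,0,0],[1,0,0,0.003,0,0,0],[1,0,0,0.004,0,0,0],[1,0,0,0.005,0,0,0],[1,0,0,0.006,0,0,0],[1,0,0,0.007,0,0,0],[1,0,0,0.008,0,0,0],[1,0,0,0.0085,0,0,0],[1,0,0,0.0085,0,0,0]]}}

```text
time_s: 8.63
tcp_pos: [0.5669, 0.3212, 0.0877]
ee_rot: [[0.998, 0.069, -0.001], [0.069, -0.998, -0.001], [-0.001, 0.001, -1.0]]
wrist_force: [-2.0, 0.5, -7.2]
gripper_width: 0.211
```

```bash
python3 go.py .5669 .3215 .0875 3.9; python3 -c "
from station import *;print(sense()['moment'])"
```

```text
t 8.63 tcp [566.9 321.2  87.7] yaw 3.96 tilt [-0.0012 -0.0008] F [-2.   0.5 -7.2] w 0.211 j [ 44.  31.  -5.  -0. -54.  50.]
shift [ 0.     -0.0003  0.0002] wz 0.0011
[ 0.13825861  0.39144595 -0.0810346 ]
```

>>> {"name": "jog_arm", "arguments": {"moves": [[1,0,0,0.0005,0,0,0],[1,0,0,0.001,0,0,0],[1,0,0,0.0015,0,0,0],[1,0,0,0.002,0,0,0],[1,0,0,0.002,0,0,0],[1,0,0,0.002,0,0,0],[1,0,0,0.002,0,0,0],[1,0,0,0.002,0,0,0],[1,0,0,0.002,0,0,0],[1,0,0,0.002,0,0,0]]}}

```text
time_s: 9.47
tcp_pos: [0.5671, 0.3212, 0.0874]
ee_rot: [[0.998, 0.07, -0.0], [0.07, -0.998, -0.0], [-0.0, 0.0, -1.0]]
wrist_force: [-5.3, -1.2, 1.7]
gripper_width: 0.213
```

```bash
python3 go.py .5669 .3215 .0875 3.9; python3 -c "
from station import *;print(sense()['moment'])"
```

```text
t 9.47 tcp [567.1 321.2  87.4] yaw 3.99 tilt [-0.0002 -0.0004] F [-5.3 -1.2  1.7] w 0.213 j [ 44.  31.  -5.   0. -54.  50.]
shift [-0.0001 -0.0003 -0.0001] wz 0.0015
[-0.24901969  1.75329637 -0.01654405]
```

The pin rests in the notch: lift is 16 mm and the spring load is gone. I'll release and rise.

>>> {"name": "jog_arm", "arguments": {"moves": [[0.2,0,0,0,0,0,0],[-0.2,0,0,0,0,0,0],[-0.5,0,0,0,0,0,0],[-0.5,0,0,0,0,0,0],[-0.5,0,0,0,0,0,0],[-0.5,0,0,-0.005,0,0,0],[-0.5,0,0,-0.015,0,0,0],[-0.5,0,0,-0.03,0,0,0],[-0.5,0,0,-0.05,0,0,0],[-0.5,0,0,-0.07,0,0,0]]}}

```text
time_s: 10.3
tcp_pos: [0.5676, 0.3214, 0.1573]
ee_rot: [[0.998, 0.069, 0.0], [0.069, -0.998, -0.0], [0.0, 0.0, -1.0]]
wrist_force: [1.0, 0.4, 0.4]
gripper_width: 0.742
```

```bash
python3 - <<'E'
import numpy as np
th=np.radians(3.7);R=np.array([[np.cos(th),-np.sin(th)],[np.sin(th),np.cos(th)]])
# pin measured by contact (.567,.3214)->origin
O=np.array([567.0,321.4])-R@[0,85]
print("O",O,"jawgrip",O+R@[0,-47.],"open",O+R@[0,11.])
E
python3 go.py .5757 .190 .160 3.7
```

```text
O [572.4852462  236.57717245] jawgrip [575.51826469 189.67513839] open [571.77539081 247.55424425]
t 10.3 tcp [567.6 321.4 157.3] yaw 3.97 tilt [ 0.0005 -0.0002] F [1.  0.4 0.4] w 0.742 j [ 44.  27.  -1.   0. -62.  50.]
shift [-0.0011  0.1317 -0.0027] wz 0.0048
```

>>> {"name": "jog_arm", "arguments": {"moves": [[-0.5,0,0.01,-0.003,0,0,0.004],[-0.5,0,0.03,-0.003,0,0,0.004],[-0.5,0,0.055,-0.003,0,0,0.004],[-0.5,-0.001,0.08,-0.003,0,0,0.004],[-0.5,-0.001,0.105,-0.003,0,0,0.004],[-0.5,-0.001,0.122,-0.003,0,0,0.004],[-0.5,-0.001,0.13,-0.003,0,0,0.004],[-0.5,-0.001,0.132,-0.003,0,0,0.004],[-0.5,-0.001,0.132,-0.003,0,0,0.004],[-0.5,-0.001,0.132,-0.003,0,0,0.004]]}}

```text
time_s: 11.13
tcp_pos: [0.5758, 0.1904, 0.1589]
ee_rot: [[0.998, 0.066, 0.0], [0.066, -0.998, 0.0], [0.0, -0.0, -1.0]]
wrist_force: [0.4, 1.2, -0.3]
gripper_width: 0.753
```

```bash
cat > look.py <<'E'
import sys
from station import *
import cv2,numpy as np
o=[]
for n,(a,b,l,r) in(("side",(90,200,225,325)),("top",(130,210,140,240))):
    c=capture(n);np.savez(n+"_"+sys.argv[1]+".npz",**c); o.append(cv2.resize(cv2.cvtColor(c["frame"],cv2.COLOR_RGB2BGR)[a:b,l:r],(400,int((b-a)*4)),interpolation=cv2.INTER_CUBIC))
h=max(i.shape[0] for i in o)
cv2.imwrite("pics/%s.png"%sys.argv[1],np.hstack([cv2.copyMakeBorder(i,0,h-i.shape[0],0,0,0) for i in o]))
E
python3 look.py p3; python3 go.py .5755 .190 .058 3.7
```

```text
t 11.23 tcp [575.6 190.7 158.7] yaw 3.8 tilt [0.0001 0.0001] F [-0.2  0.3  0.1] w 0.75 j [ 34.  23.  -7.  -0. -59.  60.]
shift [-0.0002  0.0007  0.1007] wz 0.0018
```

View pics/p3.png

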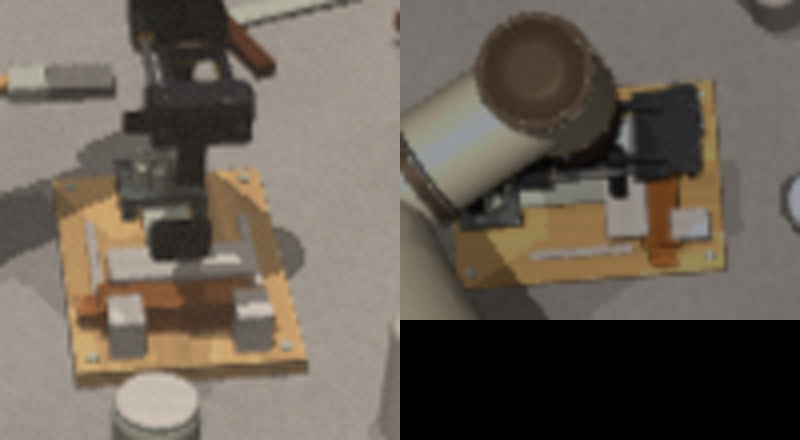

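In both views the gripper is over the jaw handle. I'll descend to 64 mm.

>>> {"name": "jog_arm", "arguments": {"moves": [[-0.5,0,0.0005,0.01,0,0,0],[-0.5,0,0.0005,0.025,0,0,0],[-0.5,0,0.0005,0.04,0,0,0],[-0.5,0,0.0005,0.055,0,0,0],[-0.5,0,0.0005,0.07,0,0,0],[-0.5,0,0.0005,0.082,0,0,0],[-0.5,0,0.0005,0.09,0,0,0],[-0.5,0,0.0005,0.095,0,0,0],[-0.3,0,0.0005,0.095,0,0,0],[0,0,0.0005,0.095,0,0,0]]}}

```text
time_s: 12.07
tcp_pos: [0.5758, 0.1895, 0.0639]
ee_rot: [[0.998, 0.066, 0.0], [0.066, -0.998, -0.0], [0.0, 0.0, -1.0]]
wrist_force: [-0.4, -0.3, 0.7]
gripper_width: 0.669
```

>>> {"name": "jog_arm", "arguments": {"moves": [[0.3,0,0,0,0,0,0],[0.4,0,0,0,0,0,0],[0.5,0,0,0,0,0,0],[0.6,0,0,0,0,0,0],[1,0,0,0,0,0,0],[1,0,0,0,0,0,0],[1,0,0,0,0,0,0],[1,0,0,0,0,0,0],[1,0,0,0,0,0,0],[1,0,0,0,0,0,0]]}}

```text
time_s: 12.9
tcp_pos: [0.5757, 0.1904, 0.064]
ee_rot: [[0.998, 0.066, 0.001], [0.066, -0.998, 0.002], [0.001, -0.002, -1.0]]
wrist_force: [-0.9, 5.6, 0.4]
gripper_width: 0.183
```

```bash
python3 go.py .5718 .2476 .064 3.7
```

```text
t 12.9 tcp [575.7 190.4  64. ] yaw 3.76 tilt [0.0008 0.0016] F [-0.9  5.6  0.4] w 0.183 j [ 34.  29. -13.  -0. -48.  60.]
shift [-0.0001 -0.0573  0.    ] wz 0.0011
```

>>> {"name": "jog_arm", "arguments": {"moves": [[1,0,-0.004,0,0,0,0],[1,0,-0.01,0,0,0,0],[1,0,-0.017,0,0,0,0],[1,0,-0.024,0,0,0,0],[1,0,-0.031,0,0,0,0],[1,0,-0.038,0,0,0,0],[1,0,-0.045,0,0,0,0],[1,0,-0.051,0,0,0,0],[1,0,-0.056,0,0,0,0],[1,0,-0.058,0,0,0,0]]}}

```text
time_s: 13.73
tcp_pos: [0.5717, 0.248, 0.064]
ee_rot: [[0.998, 0.066, 0.0], [0.066, -0.998, 0.0], [0.0, -0.0, -1.0]]
wrist_force: [-0.9, -3.7, 3.8]
gripper_width: 0.179
```

```bash
python3 go.py .5718 .2476 .064 3.7
```

```text
t 13.73 tcp [571.7 248.   64. ] yaw 3.78 tilt [0.0001 0.0001] F [-0.9 -3.7  3.8] w 0.179 j [ 38.  30. -11.  -0. -49.  55.]
shift [0.0001 0.0005 0.    ] wz 0.0014
```

Moved 57.7 mm at the friction force only. I'll press on a little to reach the end stop.

>>> {"name": "jog_arm", "arguments": {"moves": [[1,0,-0.0005,0,0,0,0],[1,0,-0.001,0,0,0,0],[1,0,-0.0015,0,0,0,0],[1,0,-0.002,0,0,0,0],[1,0,-0.002,0,0,0,0],[1,0,-0.002,0,0,0,0],[1,0,-0.002,0,0,0,0],[1,0,-0.002,0,0,0,0],[1,0,-0.002,0,0,0,0],[1,0,-0.002,0,0,0,0]]}}

```text
time_s: 14.57
tcp_pos: [0.5717, 0.2484, 0.064]
ee_rot: [[0.998, 0.065, -0.0], [0.065, -0.998, -0.001], [-0.0, 0.001, -1.0]]
wrist_force: [-1.1, -3.8, 4.4]
gripper_width: 0.181
```

```bash
python3 go.py .5718 .2476 .064 3.7
```

```text
t 14.57 tcp [571.7 248.4  64. ] yaw 3.71 tilt [-0.0003 -0.0005] F [-1.1 -3.8  4.4] w 0.181 j [ 38.  30. -11.   0. -49.  55.]
shift [0.0001 0.0009 0.    ] wz 0.0003
```

>>> {"name": "jog_arm", "arguments": {"moves": [[1,0,-0.0005,0,0,0,0],[1,0,-0.001,0,0,0,0],[1,0,-0.0015,0,0,0,0],[1,0,-0.002,0,0,0,0],[1,0,-0.002,0,0,0,0],[1,0,-0.002,0,0,0,0],[1,0,-0.002,0,0,0,0],[1,0,-0.002,0,0,0,0],[1,0,-0.002,0,0,0,0],[1,0,-0.002,0,0,0,0]]}}

```text
time_s: 15.4
tcp_pos: [0.5716, 0.2485, 0.064]
ee_rot: [[0.998, 0.064, -0.001], [0.064, -0.998, -0.003], [-0.001, 0.003, -1.0]]
wrist_force: [0.9, -9.8, 6.4]
gripper_width: 0.188
```

```bash
python3 go.py .5718 .2476 .064 3.7
```

```text
t 15.4 tcp [571.6 248.5  64. ] yaw 3.69 tilt [-0.0013 -0.0032] F [ 0.9 -9.8  6.4] w 0.188 j [ 38.  30. -11.   0. -49.  55.]
shift [ 0.0001  0.0009 -0.    ] wz -0.0002
```

The jaw is at its stop: no motion, and the force is rising. I'll release with a small opening, because the bridge is near, and rise.

>>> {"name": "jog_arm", "arguments": {"moves": [[0.4,0,0.002,0,0,0,0],[0.2,0,0.003,0,0,0,0],[0.1,0,0.003,0,0,0,0],[0.1,0,0.003,0,0,0,0],[0.1,0,0.003,0,0,0,0],[0.1,0,0.003,-0.005,0,0,0],[0.1,0,0.003,-0.015,0,0,0],[0.1,0,0.003,-0.03,0,0,0],[0.1,0,0.003,-0.055,0,0,0],[0.1,0,0.003,-0.085,0,0,0]]}}

```text
time_s: 16.23
tcp_pos: [0.5709, 0.2477, 0.1491]
ee_rot: [[0.998, 0.065, -0.002], [0.065, -0.998, -0.002], [-0.003, 0.001, -1.0]]
wrist_force: [-0.5, 1.0, -0.4]
gripper_width: 0.45
```

```bash
python3 go.py .5785 .154 .13 3.7
```

```text
t 16.23 tcp [570.9 247.7 149.1] yaw 3.74 tilt [-0.0025 -0.0015] F [-0.5  1.  -0.4] w 0.45 j [ 38.  25.  -6.  -0. -59.  55.]
shift [0.0015 0.094  0.0191] wz 0.0006
```

>>> {"name": "jog_arm", "arguments": {"moves": [[-0.5,0,0.01,-0.003,0,0,0],[-0.5,0,0.025,-0.003,0,0,0],[-0.5,-0.002,0.045,-0.003,0,0,0],[-0.5,-0.004,0.06,-0.003,0,0,0],[-0.5,-0.006,0.075,-0.003,0,0,0],[-0.5,-0.008,0.086,-0.003,0,0,0],[-0.5,-0.008,0.091,-0.003,0,0,0],[-0.5,-0.008,0.091,-0.003,0,0,0],[-0.5,-0.008,0.091,-0.003,0,0,0],[-0.5,-0.008,0.091,-0.003,0,0,0]]}}

```text
time_s: 17.07
tcp_pos: [0.5699, 0.1572, 0.1518]
ee_rot: [[0.998, 0.066, 0.0], [0.066, -0.998, 0.0], [0.0, -0.0, -1.0]]
wrist_force: [0.1, -0.4, -0.1]
gripper_width: 0.749
```

```bash
python3 look.py p4; python3 go.py .569 .1562 .029 3.7
```

```text
t 17.17 tcp [569.8 157.4 151.7] yaw 3.78 tilt [0.0001 0.0001] F [-1.1  0.1 -0.2] w 0.754 j [ 31.  22. -10.  -0. -58.  63.]
shift [-0.0009  0.0012  0.1227] wz 0.0014
```

View pics/p4.png

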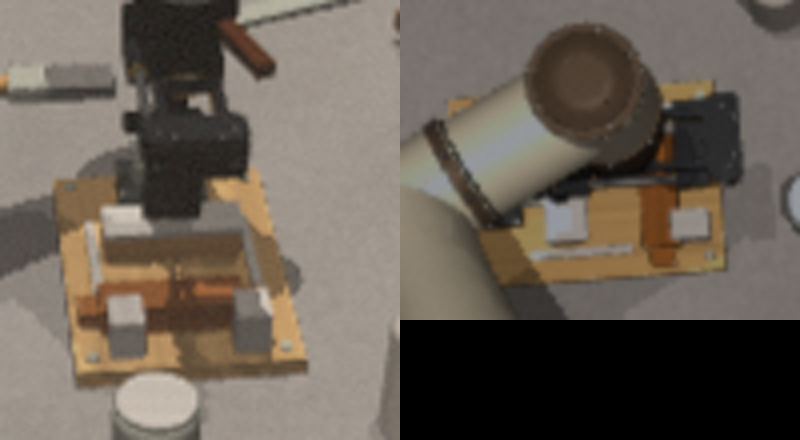

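The jaw is back and the rail lies exposed behind the stops (side view, x 78–262). The fingers are over its middle, so I'll descend.

>>> {"name": "jog_arm", "arguments": {"moves": [[-0.5,-0.001,0.001,0.015,0,0,0],[-0.5,-0.001,0.001,0.035,0,0,0],[-0.5,-0.001,0.001,0.055,0,0,0],[-0.5,-0.001,0.001,0.075,0,0,0],[-0.5,-0.001,0.001,0.09,0,0,0],[-0.5,-0.001,0.001,0.1,0,0,0],[-0.5,-0.001,0.001,0.108,0,0,0],[-0.5,-0.001,0.001,0.115,0,0,0],[-0.5,-0.001,0.001,0.12,0,0,0],[-0.5,-0.001,0.001,0.122,0,0,0]]}}

```text
time_s: 18.0
tcp_pos: [0.5688, 0.1558, 0.0295]
ee_rot: [[0.998, 0.065, -0.0], [0.065, -0.998, -0.0], [-0.0, 0.0, -1.0]]
wrist_force: [0.4, 0.1, 0.4]
gripper_width: 0.747
```

```bash
python3 look.py p5; python3 go.py .569 .1562 .029 3.7
```

```text
t 18.1 tcp [569.  155.8  30. ] yaw 3.74 tilt [0.0003 0.0001] F [ 0.5  0.1 -0. ] w 0.75 j [ 31.  30. -18.   0. -42.  63.]
shift [ 0.0001 -0.0004  0.001 ] wz 0.0007
```

View pics/p5.png

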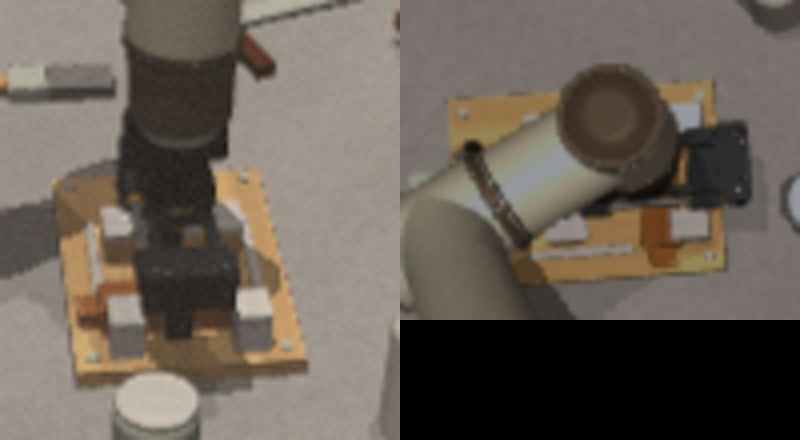

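The finger stands between the stops, behind the rail. Closing.

>>> {"name": "jog_arm", "arguments": {"moves": [[-0.2,0,0,0.001,0,0,0],[0,0,0,0.001,0,0,0],[0.1,0,0,0.001,0,0,0],[0.15,0,0,0.001,0,0,0],[0.3,0,0,0.001,0,0,0],[1,0,0,0.001,0,0,0],[1,0,0,0.001,0,0,0],[1,0,0,0.001,0,0,0],[1,0,0,0.001,0,0,0],[1,0,0,0.001,0,0,0]]}}

```text
time_s: 18.93
tcp_pos: [0.5689, 0.1556, 0.0291]
ee_rot: [[0.998, 0.065, 0.0], [0.065, -0.998, -0.0], [0.0, 0.0, -1.0]]
wrist_force: [-1.2, -1.5, 2.3]
gripper_width: 0.409
```

```bash
python3 go.py .569 .1562 .029 3.7
```

```text
t 18.93 tcp [568.9 155.6  29.1] yaw 3.74 tilt [ 0.0001 -0.0001] F [-1.2 -1.5  2.3] w 0.409 j [ 31.  30. -18.   0. -42.  63.]
shift [ 0.0002 -0.0006  0.0001] wz 0.0007
```

Rail gripped at 35.6 mm. I'll draw it 16 mm toward +y.

>>> {"name": "jog_arm", "arguments": {"moves": [[1,0,-0.001,0,0,0,0],[1,0,-0.003,0,0,0,0],[1,0,-0.005,-0.0003,0,0,0],[1,0,-0.007,-0.0003,0,0,0],[1,0,-0.009,-0.0003,0,0,0],[1,0,-0.011,-0.0003,0,0,0],[1,0,-0.013,-0.0003,0,0,0],[1,0,-0.015,-0.0003,0,0,0],[1,0,-0.016,-0.0003,0,0,0],[1,0,-0.016,-0.0003,0,0,0]]}}

```text
time_s: 19.77
tcp_pos: [0.5679, 0.1689, 0.0292]
ee_rot: [[0.998, 0.069, -0.001], [0.069, -0.998, -0.005], [-0.002, 0.005, -1.0]]
wrist_force: [4.3, -12.5, 2.5]
gripper_width: 0.41
```

```bash
python3 look.py p6; python3 go.py .569 .172 .029 3.7
```

```text
t 19.87 tcp [567.9 168.9  29.1] yaw 3.94 tilt [-0.0013 -0.0049] F [  4.2 -12.3   1.4] w 0.412 j [ 32.  31. -17.   0. -42.  61.]
shift [ 0.0013 -0.0031  0.0001] wz 0.0042
```

View pics/p6.png

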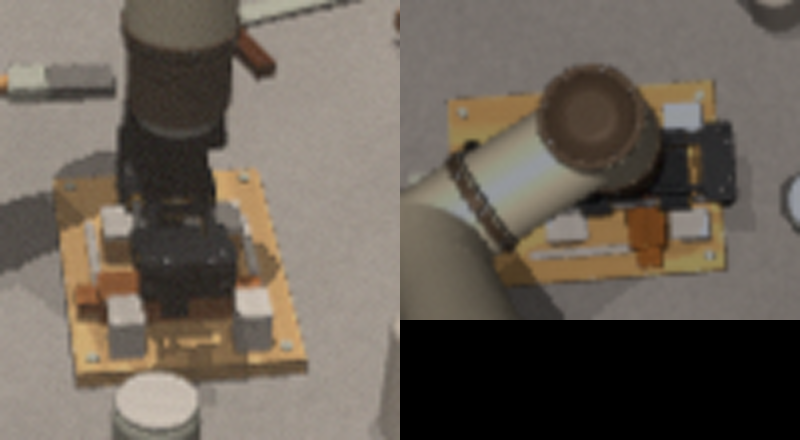

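The rail moved 13.3 mm, then stopped with 12 N of side force. Top view shows its edge at the end of the left guide strip, near (632,253). It is 5 mm clear of the 8 mm lips, so I'll back off about 1.5 mm to unload it and lift slowly.

>>> {"name": "jog_arm", "arguments": {"moves": [[1,0,0.001,0,0,0,0],[1,0,0.002,0,0,0,0],[1,0,0.003,0,0,0,0],[1,0,0.004,0,0,0,0],[1,0,0.004,0,0,0,0],[1,0,0.004,0,0,0,0],[1,0,0.004,-0.0005,0,0,0],[1,0,0.004,-0.001,0,0,0],[1,0,0.004,-0.002,0,0,0],[1,0,0.004,-0.003,0,0,0]]}}

```text
time_s: 20.7
tcp_pos: [0.5676, 0.1678, 0.0318]
ee_rot: [[0.998, 0.065, -0.001], [0.065, -0.998, -0.0], [-0.001, -0.0, -1.0]]
wrist_force: [0.4, 0.3, -2.1]
gripper_width: 0.412
```

```bash
python3 go.py .568 .168 .029 3.7
```

```text
t 20.7 tcp [567.6 167.8  31.8] yaw 3.72 tilt [-0.0009 -0.    ] F [ 0.4  0.3 -2.1] w 0.412 j [ 32.  30. -17.  -0. -43.  62.]
shift [ 0.0004 -0.0001  0.0028] wz 0.0004
```

>>> {"name": "jog_arm", "arguments": {"moves": [[1,0,0,-0.003,0,0,0],[1,0,0,-0.006,0,0,0],[1,0,0,-0.01,0,0,0],[1,0,0,-0.014,0,0,0],[1,0,0,-0.018,0,0,0],[1,0,0,-0.022,0,0,0],[1,0,0,-0.026,0,0,0],[1,0,0,-0.03,0,0,0],[1,0,0,-0.034,0,0,0],[1,0,0,-0.038,0,0,0]]}}

```text
time_s: 21.53
tcp_pos: [0.568, 0.1676, 0.0706]
ee_rot: [[0.998, 0.065, 0.0], [0.065, -0.998, 0.0], [0.0, -0.0, -1.0]]
wrist_force: [-0.6, 0.7, -1.2]
gripper_width: 0.415
```

>>> {"name": "jog_arm", "arguments": {"moves": [[1,0,0,-0.01,0,0,0],[1,0,0,-0.02,0,0,0],[1,0,0,-0.032,0,0,0],[1,0,0,-0.044,0,0,0],[1,0,0,-0.056,0,0,0],[1,0,0,-0.068,0,0,0],[1,0,0,-0.08,0,0,0],[1,0,0,-0.092,0,0,0],[1,0,0,-0.1,0,0,0],[1,0,0,-0.1,0,0,0]]}}

```text
time_s: 22.37
tcp_pos: [0.5693, 0.1682, 0.173]
ee_rot: [[0.998, 0.066, 0.005], [0.066, -0.998, 0.002], [0.005, -0.002, -1.0]]
wrist_force: [-0.1, -0.2, -1.2]
gripper_width: 0.412
```

```bash
python3 look.py p7; python3 go.py .509 -.332 .15 -17
```

```text
t 22.47 tcp [567.9 167.7 170.4] yaw 3.72 tilt [0.0003 0.0006] F [ 0.6  0.1 -1.3] w 0.408 j [ 32.  21.  -9.  -0. -60.  62.]
shift [-0.0912  0.4948  0.0204] wz 0.3617
```

View pics/p7.png

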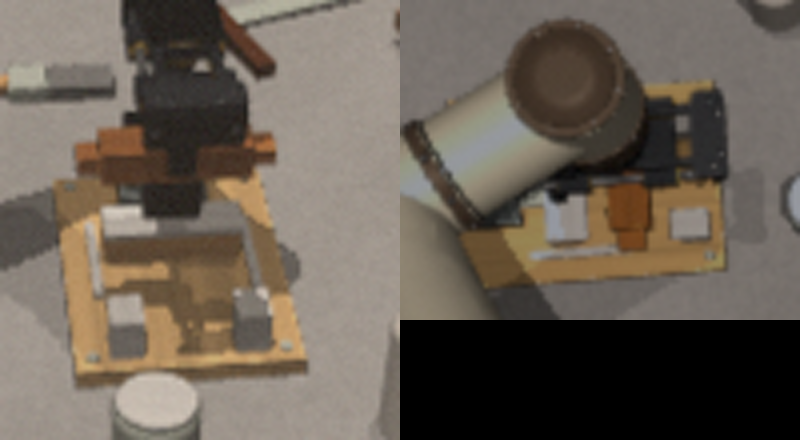

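Side view: the rail is up, level, and held at its middle (x 76–275, gripper at 180). Now to the tray.

>>> {"name": "jog_arm", "arguments": {"moves": [[1,-0.001,0.006,0,0,0,0],[1,-0.004,0.02,0,0,0,0.01],[1,-0.008,0.042,0,0,0,0.03],[1,-0.013,0.07,0,0,0,0.05],[1,-0.018,0.1,0,0,0,0.07],[1,-0.024,0.13,0,0,0,0.09],[1,-0.03,0.16,0,0,0,0.11],[1,-0.035,0.19,0,0,0,0.13],[1,-0.04,0.22,0,0,0,0.15],[1,-0.046,0.25,0,0,0,0.17]]}}

```text
time_s: 23.3
tcp_pos: [0.537, -0.0872, 0.1696]
ee_rot: [[0.994, -0.107, -0.002], [-0.107, -0.994, -0.0], [-0.002, 0.0, -1.0]]
wrist_force: [0.1, -0.5, -1.7]
gripper_width: 0.409
```

```bash
python3 go.py .509 -.332 .15 -17
```

```text
t 23.3 tcp [537.  -87.2 169.6] yaw -6.12 tilt [-0.0016 -0.0002] F [ 0.1 -0.5 -1.7] w 0.409 j [  8.  17. -15.   0. -58.  76.]
shift [-0.0018  0.2463  0.0196] wz 0.1899
```

>>> {"name": "jog_arm", "arguments": {"moves": [[1,0,0.03,0,0,0,0.02],[1,0,0.06,0,0,0,0.04],[1,0,0.09,0,0,0,0.07],[1,0,0.12,0,0,0,0.1],[1,-0.001,0.15,0,0,0,0.12],[1,-0.001,0.178,0,0,0,0.14],[1,-0.001,0.204,0,0,0,0.16],[1,-0.002,0.225,0,0,0,0.175],[1,-0.002,0.238,0,0,0,0.185],[1,-0.002,0.243,0,0,0,0.19]]}}

```text
time_s: 24.13
tcp_pos: [0.5095, -0.3283, 0.1693]
ee_rot: [[0.956, -0.294, -0.002], [-0.294, -0.956, 0.0], [-0.002, 0.0, -1.0]]
wrist_force: [0.8, -0.2, -2.0]
gripper_width: 0.413
```

>>> {"name": "jog_arm", "arguments": {"moves": [[1,0,0,0.005,0,0,0],[1,0,0,0.012,0,0,0],[1,0,0,0.02,0,0,0],[1,0,0,0.03,0,0,0],[1,0,0,0.04,0,0,0],[1,0,0,0.05,0,0,0],[1,0,0,0.06,0,0,0],[1,0,0,0.067,0,0,0],[1,0,0,0.07,0,0,0],[1,0,0,0.07,0,0,0]]}}

```text
time_s: 24.97
tcp_pos: [0.5105, -0.326, 0.099]
ee_rot: [[0.957, -0.291, -0.002], [-0.291, -0.957, 0.001], [-0.002, -0.0, -1.0]]
wrist_force: [-0.1, 0.6, -0.6]
gripper_width: 0.41
```

```bash
sed -e 's/(90,200,225,325)/(210,330,200,325)/;s/(130,210,140,240)/(140,225,255,355)/;s/int((b-a)\*4)/int((b-a)*400\/(r-l))/' look.py > look2.py; python3 look2.py q1; python3 go.py .509 -.332 .03 -17
```

```text
t 25.07 tcp [ 511.3 -326.5  100.4] yaw -16.88 tilt [ 0.0005 -0.0004] F [-0.8 -0.4 -1. ] w 0.408 j [-17.  27. -11.   0. -52.  90.]
shift [-0.0006  0.006   0.0704] wz 0.0021
```

View pics/q1.png

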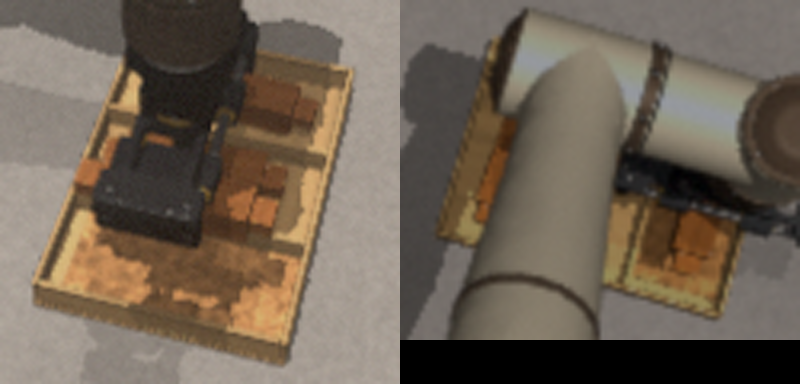

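Top view: the rail is above the empty bay and aligned with it, with its near end at (690,240). It needs a 6 mm correction in y.

>>> {"name": "jog_arm", "arguments": {"moves": [[1,0,0.002,0.004,0,0,0],[1,0,0.004,0.01,0,0,0],[1,0,0.006,0.018,0,0,0],[1,0,0.006,0.027,0,0,0],[1,0,0.006,0.036,0,0,0],[1,0,0.006,0.045,0,0,0],[1,0,0.006,0.053,0,0,0],[1,0,0.006,0.06,0,0,0],[1,0,0.006,0.066,0,0,0],[1,0,0.006,0.068,0,0,0]]}}

```text
time_s: 25.9
tcp_pos: [0.5087, -0.3317, 0.0308]
ee_rot: [[0.957, -0.291, -0.002], [-0.291, -0.957, 0.001], [-0.002, -0.0, -1.0]]
wrist_force: [0.3, 0.5, -1.2]
gripper_width: 0.41
```

```bash
python3 look2.py q2; python3 go.py .509 -.332 .019 -17
```

```text
t 26.0 tcp [ 509.1 -331.9   31.6] yaw -16.88 tilt [-0.0009  0.0002] F [-0.2 -0.7 -1.2] w 0.412 j [-18.  31. -15.   0. -44.  91.]
shift [-0.      0.0001  0.0126] wz 0.002
```

View pics/q2.png

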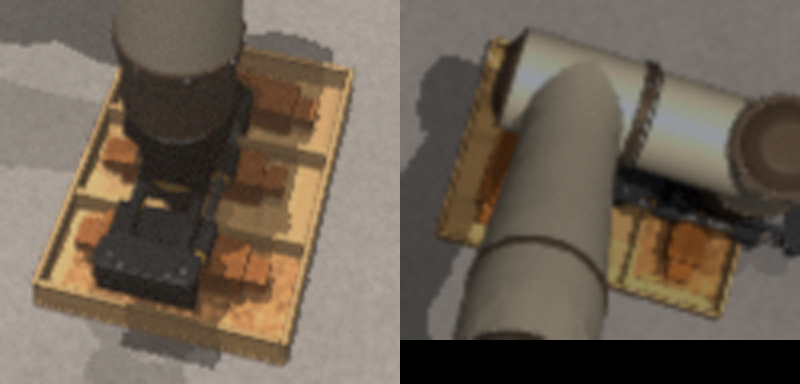

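Rail is centred in the empty bay. Lowering slowly to contact.

>>> {"name": "jog_arm", "arguments": {"moves": [[1,0,0,0.0015,0,0,0],[1,0,0,0.003,0,0,0],[1,0,0,0.0045,0,0,0],[1,0,0,0.006,0,0,0],[1,0,0,0.007,0,0,0],[1,0,0,0.008,0,0,0],[1,0,0,0.009,0,0,0],[1,0,0,0.0095,0,0,0],[1,0,0,0.01,0,0,0],[1,0,0,0.0105,0,0,0]]}}

```text
time_s: 26.83
tcp_pos: [0.5093, -0.332, 0.0216]
ee_rot: [[0.957, -0.291, 0.0], [-0.291, -0.957, -0.0], [0.0, 0.0, -1.0]]
wrist_force: [1.1, -0.5, -1.7]
gripper_width: 0.408
```

```bash
python3 go.py .509 -.332 .019 -17
```

```text
t 26.83 tcp [ 509.3 -332.    21.6] yaw -16.89 tilt [ 0. -0.] F [ 1.1 -0.5 -1.7] w 0.408 j [-18.  32. -15.   0. -43.  91.]
shift [-0.0003  0.      0.0026] wz 0.0019
```

>>> {"name": "jog_arm", "arguments": {"moves": [[1,0,0,0.0003,0,0,0],[1,0,0,0.0006,0,0,0],[1,0,0,0.0009,0,0,0],[1,0,0,0.0012,0,0,0],[1,0,0,0.0015,0,0,0],[1,0,0,0.0018,0,0,0],[1,0,0,0.0021,0,0,0],[1,0,0,0.0023,0,0,0],[1,0,0,0.0025,0,0,0],[1,0,0,0.0025,0,0,0]]}}

```text
time_s: 27.67
tcp_pos: [0.5092, -0.332, 0.0192]
ee_rot: [[0.957, -0.291, 0.0], [-0.291, -0.957, 0.0], [0.0, -0.0, -1.0]]
wrist_force: [-0.0, -0.8, -1.5]
gripper_width: 0.412
```

```bash
python3 go.py .509 -.332 .019 -17
```

```text
t 27.67 tcp [ 509.2 -332.    19.2] yaw -16.9 tilt [0. 0.] F [-0.  -0.8 -1.5] w 0.412 j [-18.  32. -15.  -0. -42.  91.]
shift [-0.0002  0.      0.0002] wz 0.0018
```

Not touching yet, so another 1.2 mm.

>>> {"name": "jog_arm", "arguments": {"moves": [[1,0,0,0.0002,0,0,0],[1,0,0,0.0004,0,0,0],[1,0,0,0.0006,0,0,0],[1,0,0,0.0008,0,0,0],[1,0,0,0.001,0,0,0],[1,0,0,0.0012,0,0,0],[1,0,0,0.0012,0,0,0],[1,0,0,0.0012,0,0,0],[1,0,0,0.0012,0,0,0],[1,0,0,0.0012,0,0,0]]}}

```text
time_s: 28.5
tcp_pos: [0.5093, -0.332, 0.0191]
ee_rot: [[0.957, -0.29, 0.0], [-0.29, -0.957, -0.0], [0.0, 0.0, -1.0]]
wrist_force: [-1.5, 1.8, 7.4]
gripper_width: 0.41
```

```bash
python3 go.py .509 -.332 .018 -17
```

```text
t 28.5 tcp [ 509.3 -332.    19.1] yaw -16.87 tilt [ 0.0003 -0.0003] F [-1.5  1.8  7.4] w 0.41 j [-18.  32. -15.   0. -42.  91.]
shift [-0.0003  0.      0.0011] wz 0.0022
```

Contact at 19.1 mm, as expected. I'll open just to about 45 mm, because the bay is narrow, then rise.

>>> {"name": "jog_arm", "arguments": {"moves": [[1,0,0,-0.0006,0,0,0],[0.1,0,0,-0.0006,0,0,0],[0,0,0,-0.0006,0,0,0],[-0.04,0,0,-0.0006,0,0,0],[-0.04,0,0,-0.0006,0,0,0],[-0.04,0,0,-0.0006,0,0,0],[-0.04,0,0,-0.0006,0,0,0],[-0.04,0,0,-0.0006,0,0,0],[-0.04,0,0,-0.0006,0,0,0],[-0.04,0,0,-0.0006,0,0,0]]}}

```text
time_s: 29.33
tcp_pos: [0.5093, -0.332, 0.0185]
ee_rot: [[0.957, -0.291, 0.0], [-0.291, -0.957, -0.0], [0.0, 0.0, -1.0]]
wrist_force: [-0.2, 1.0, -0.9]
gripper_width: 0.521
```

```bash
python3 go.py .509 -.332 .018 -17
```

```text
t 29.33 tcp [ 509.3 -332.    18.5] yaw -16.89 tilt [ 0. -0.] F [-0.2  1.  -0.9] w 0.521 j [-18.  32. -15.   0. -42.  91.]
shift [-0.0003  0.      0.0005] wz 0.0019
```

>>> {"name": "jog_arm", "arguments": {"moves": [[-0.04,0,0,-0.002,0,0,0],[-0.04,0,0,-0.006,0,0,0],[-0.04,0,0,-0.012,0,0,0],[-0.04,0,0,-0.02,0,0,0],[-0.04,0,0,-0.03,0,0,0],[-0.04,0,0,-0.045,0,0,0],[-0.04,0,0,-0.065,0,0,0],[-0.04,0,0,-0.09,0,0,0],[-0.04,0,0,-0.12,0,0,0],[-0.04,0,0,-0.15,0,0,0]]}}

```text
time_s: 30.17
tcp_pos: [0.5089, -0.3319, 0.1708]
ee_rot: [[0.957, -0.29, 0.0], [-0.29, -0.957, -0.0], [0.0, 0.0, -1.0]]
wrist_force: [0.6, -0.5, -0.7]
gripper_width: 0.522
```

>>> {"name": "jog_arm", "arguments": {"moves": [[-0.04,-0.02,0,-0.02,0,0,0],[-0.04,-0.04,0.01,-0.04,0,0,0],[-0.04,-0.06,0.03,-0.05,0,0,0],[-0.04,-0.08,0.055,-0.05,0,0,0],[-0.04,-0.1,0.08,-0.05,0,0,0],[-0.04,-0.11,0.105,-0.05,0,0,0],[-0.04,-0.12,0.13,-0.05,0,0,0],[-0.04,-0.12,0.15,-0.05,0,0,0],[-0.04,-0.12,0.16,-0.05,0,0,0],[-0.04,-0.12,0.16,-0.05,0,0,0]]}}

```text
time_s: 31.0
tcp_pos: [0.3473, -0.4517, 0.2192]
ee_rot: [[0.956, -0.293, 0.001], [-0.293, -0.956, -0.001], [0.001, 0.001, -1.0]]
wrist_force: [-0.1, -0.3, 0.2]
gripper_width: 0.519
```

```bash
python3 go.py; python3 - <<'E'
from station import *
import cv2,numpy as np
o=[]
for n in("side","top"):
    c=capture(n);np.savez(n+"_f.npz",**c);f=cv2.cvtColor(c["frame"],cv2.COLOR_RGB2BGR)
    cv2.imwrite(f"pics/{n}_f.png",f)
    a,b,l,r=(90,330,200,350) if n=="side" else (110,230,140,360)
    o.append(cv2.resize(f[a:b,l:r],None,fx=2.5 if n=="side" else 1.8,fy=2.5 if n=="side" else 1.8,interpolation=cv2.INTER_CUBIC))
h=max(i.shape[0] for i in o)
cv2.imwrite("pics/final.png",np.hstack([cv2.copyMakeBorder(i,0,h-i.shape[0],0,0,0) for i in o]))
E
```

```text
t 31.0 tcp [ 347.3 -451.7  219.2] yaw -17.03 tilt [ 0.0008 -0.0009] F [-0.1 -0.3  0.2] w 0.519 j [-36.  17.  -8.   0. -65. 109.]
```

View pics/final.png

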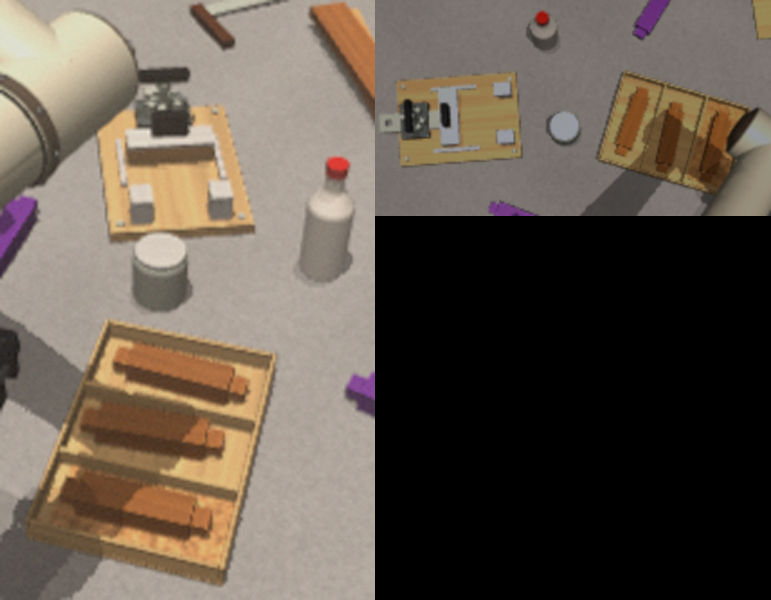

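View pics/top_f.png

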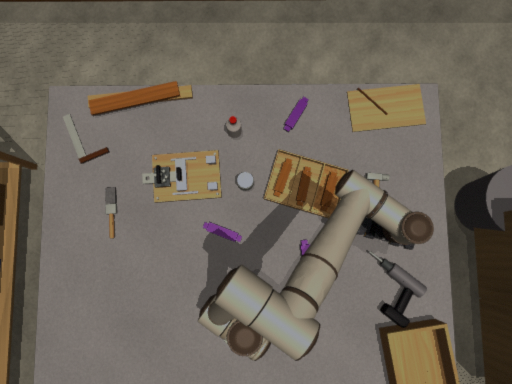

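Both views: the rail lies flat and lengthwise in the formerly empty bay. The pin bar is parked up and parallel to the jig's x, and the jaw is back with its tongue showing at (148,178). The bottle (233,125), tin (245,180) and other rails (283,177), (303,186) are where they were. Handing in.

```bash
python3 -c "
from station import *
print(abs(sense()['joint_velocities']).max()); print(finish_job())"
```

```text
1.0762857900882505
the job is handed in; nothing more can be done
None
```

The job was handed in at about 31 s. The pin is parked in its notch, the jaw is fully back, and the rail lies flat and lengthwise in the empty bay.

- **Pin:** I lifted it about 25 mm and turned it 1.2 rad. It came to rest at 16 mm lift with the spring load off the gripper, and the last pictures show it still parked.
- **Jaw:** It slid back about 58 mm until it stopped and the force rose.
- **Rail:** I drew it out from under the lips, lifted it level and lowered it onto the cork. Contact was about 7 N at the expected height, and I opened the fingers only after contact.
- **Other things:** In the last top view, the bottle, tin and other two rails were at the same pixel positions as at the start. The brush looked unmoved. The arm partly covered the hammer, so I could not fully check it, but the arm never came down near it.

Two readings disagreed with what I expected:

- **Pin bar width:** The fingers read about 18 mm on a bar given as 14 mm. The grip still held through the lift and the turn.
- **Draw-out:** The rail stopped at 13.3 mm of the 16 mm I commanded, with about 12 N of side force, apparently against the end of a guide strip. I backed off about 1 mm, still clear of the 8 mm lips, and it lifted freely.

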